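# Slide the spanner tray home under the organiser

### The job

Put the loose blue tray back into the empty lower bay of the organiser: slide it in under the upper tier, grip fin towards you, until its front is flush with the organiser's front. Keep the spanner in the tray, and leave the other tray and the things around where they are.

Things in the scene. Friction and masses are not known exactly. Their poses are not given: they have to be found in the camera images.
- tray: Shallow open tray of blue plastic, 150 mm long (x), 100 wide (y), walls 35 high and 4 thick, loose on the shelf with a spanner in it, about 0.2 kg. A grip fin, 12 mm thick (y), sticks out 51 mm from the middle of its front (-x) wall, 8 to 45 mm above the shelf. Origin at the centre of its underside (fin not counted), 75 mm behind its front face; z up.
- tray_grip (a point): Middle of the tray's grip fin, 105 mm in front (-x) of the tray's origin, 35 mm above its underside, a good place to pinch it across y. The fin's top is 10 mm higher.
- spanner: Chrome open-ended spanner, 120 mm long, lying in the tray. Origin at the middle of its underside, x along it.
- organiser: Fixed two-tier organiser of blue plastic, 239 mm wide (y), 160 mm deep, 125 mm tall. Origin on the shelf at the middle of its front face; x points into it, away from the robot. The roof of the lower tier is 55 to 60 mm above the shelf; the upper bins stand on it, set back 59 mm from the front.
- mat: Thin flat rubber mat (under 1 mm, not felt by the tray) in the empty bay, left or right. Its origin is where the tray's origin lies when the tray's front face is exactly flush with the organiser's front: 75 mm inside the mouth, on the centre line; x points into the bay. A tray pushed against the back wall stands 4 mm farther in.
- organiser_front (a point): Middle of the front of the organiser's lower tier, 30 mm above the shelf. To its left and right (centred 58.5 mm away along y) lie two bays, each open only at the front, 112 mm wide, 55 mm high, 154 mm deep to the back wall, without a floor of their own: trays slide on the shelf.
- stored_tray: A second tray of the same make, with nuts and bolts in it, already home in the other bay; its fin sticks out in front. Origin as for the tray.
- mug: Grey ceramic mug, 80 mm across, 92 mm tall, with a handle; stands on the shelf to one side of the organiser's front. Origin at the centre of its underside.
- torch: Aluminium torch lying on its side, 138 mm long, up to 38 mm thick, between the robot and the organiser. Origin on the shelf below its middle, x along the torch towards its wide head.
- jar: Glass screw-top jar, 70 mm across, 90 mm tall. Origin at the centre of its underside.
- oil_bottle: White plastic oil bottle, 52 mm across, 150 mm tall. Origin at the centre of its underside.
- tape_measure: Black tape measure, 70 x 40 mm, 60 mm tall. Origin at the centre of its underside.
- tin: Steel tin with a paper band, 80 mm across, 70 mm tall. Origin at the centre of its underside.
Things that resemble listed ones, but are neither listed nor needed, are in the scene too. What is shaped like the tray but orange is not meant. Of the things that look like the spanner, the larger one is meant.

How it is judged:
At the end, for the whole second after the job is handed in: The tray stands flat on the shelf inside the bay that was empty, its front flush with the organiser's front (at most 10 mm proud, or pushed in as far as the back wall), centred within 12 mm and straight within about 7 degrees, at rest, with the spanner lying in it at rest (x of tray in the frame of mat between -0.01 and 0.012 m and y of tray in the frame of mat between -0.012 and 0.012 m and angle between the x axis of tray and the x axis of mat, either way round below 0.12 rad and height (world z) of tray below 0.006 m and angle between tray's own z axis and vertical below 0.06 rad and x of spanner in the frame of tray between -0.08 and 0.08 m and y of spanner in the frame of tray between -0.055 and 0.055 m and z of spanner in the frame of tray below 0.03 m and linear speed of each of tray, spanner below 0.01 m/s); the robot touches nothing.
It fails at once if the spanner comes out of the tray (z of spanner in the frame of tray above 0.05 m or x of spanner in the frame of tray above 0.09 m or x of spanner in the frame of tray below -0.09 m or y of spanner in the frame of tray above 0.065 m or y of spanner in the frame of tray below -0.065 m).
It fails at once if the stored tray is shifted more than 20 mm (distance of stored_tray from where it was at the start of the episode above 0.02 m).
It fails at once if one of mug, torch is shifted more than 30 mm or tipped over (distance of any of mug, torch from where it was at the start of the episode above 0.03 m or angle between any of mug, torch's own z axis and vertical above 0.5 rad).
It fails at once if one of jar, oil bottle is shifted more than 30 mm or tipped over (distance of any of jar, oil_bottle from where it was at the start of the episode above 0.03 m or angle between any of jar, oil_bottle's own z axis and vertical above 0.5 rad).
It fails at once if one of tape measure, tin is shifted more than 30 mm or tipped over (distance of any of tape_measure, tin from where it was at the start of the episode above 0.03 m or angle between any of tape_measure, tin's own z axis and vertical above 0.5 rad).
It also fails if it takes over 48 s, if anything falls off the work surface, if the arm or the gripper's body presses on something with over 40 N, if the wrist force passes 120 N, or if a joint passes its speed limit or range.

### The arm

A 6-joint arm with a two-finger parallel gripper is mounted at the origin on the work surface. World frame = base frame: x ahead of the robot, y to its left, z up, the work surface at z = 0. Lengths are in m, angles in rad, forces in N, time in s.
With the tool pointing down it reaches from about 0.35 to 0.85 m from the base axis. Payload 8.1 kg.
Tool frame: the origin (TCP) lies on the centre line of the jaws, within the pads' length; the fingertips stand 14 mm ahead of it and the grasp point (between the pads) lies 5 mm behind it (robot.nose_length is the distance from the TCP to the fingertips, in m); z points along the fingers, y is the line along which they close (so a half turn about z gives the same grasp; the last joint's range is limited). The gripper opens to 93 mm and grips with 3 to 60 N. Pads are 15 mm wide; open, the fingers measure 128 mm over their backs; the gripper's body (75 mm by 188 mm) begins 65 mm behind the grasp point.
Start: joints at [1.21, 0.13, 1.488, -0, 1.523, -0.085], TCP at [0.163, 0.577, 0.233] pointing down, gripper open.
Joint ranges: [-2.96, 2.96], [-0.89, 2.26], [0.02, 2.5], [-1.34, 4.48], [0, 2.73], [-2.66, 2.66]. Speed limits (rad/s): [2.39, 2.39, 2.79, 3.14, 3.14, 3.14].

### API

Orientations are given as a rotation vector (axis times angle).
In Python, from cell import robot, grab_frame, calibration gives the robot as it stands. Calls block until the motion is done:
- robot.move_ptp(position, orientation): joint-space move of the TCP to a pose.
- robot.servo_line(position, speed=0.15, rotation=None): straight line of the TCP; rotation=None keeps the orientation; speed is the mean speed in m/s.
- robot.goto_joints(angles): joint-space move.
- robot.move_gripper(opening, f_grip=None): finger opening in m; f_grip is the grip in N (None keeps the last); returns when the fingers have stopped.
- robot.wait(seconds).
- robot.ik(position, orientation): joint angles nearest the present ones, or None.
- robot.observe(): the state.
- grab_frame(name): name is "scene" or "side" or "wrist"; returns the picture (480x640x3 uint8, red, green, blue); there is no depth.
- calibration(name): a dict with "intrinsics" (3x3 intrinsics, pixels), "dist_coeffs" ([k1, k2, p1, p2, k3] as OpenCV has them; the pictures are not rectified), "T" (4x4, takes a point from camera to world coordinates). Camera axes: x right, y down, z forward; pixel columns grow to the right and rows downward; lengths in m; the calibration is good to about 2 mm. A picture is of the moment at which its call begins: read the wrist's pose just before it. calibration takes no time and is no camera call; for the wrist camera it gives the pose at the moment of the call.
A pose or a line that the arm cannot do raises robot.MotionError and nothing moves.
- robot.close_job(): hands the job in; it is judged then, once.
The state is a dict: "t": time; "joints": joint angles; "qvel": joint speeds; "effort": joint torques, N m; "tool_pos": TCP position; "tcp_rot": TCP orientation; "wrist_force": force on the tool from outside, world axes, zero at the start; "torque": the same for the moment, N m; "width": finger opening in m; "gripper_force": force on a finger pad.
Only numpy, scipy, OpenCV 4.12 (cv2) and the standard library are available. Lean on these libraries where they do the work, as an engineer would, in place of code of your own. Each camera call takes 0.05 s, during which the arm holds its last target. There are 200 camera calls.

## Working session

There is one attempt and no reset: what is moved stays moved. The work goes in short steps, each a Python script; the robot and the scene stay as the last script left them, time stands still between calls to the robot, and variables do not carry over. Pictures are saved under pics/ and viewed, at most 10 in all, crops included, and the job is handed in when it is done.

```bash
mkdir -p pics; ls; python3 - <<'E'
from cell import robot, grab_frame, calibration
import cv2,numpy as np
for n in ("scene","side","wrist"):
    c=calibration(n); print(n,np.round(c["T"],3).tolist(),np.round(c["intrinsics"],1).tolist(),c["dist_coeffs"])
    f=grab_frame(n); cv2.imwrite(f"pics/{n}0.png",f[:,:,::-1])
o=robot.observe(); print(o["t"],o["tcp_rot"],o["wrist_force"])
E
```

```text
pics
scene [[0.473, 0.598, -0.648, 1.522], [0.881, -0.308, 0.359, -0.559], [0.015, -0.74, -0.672, 1.137], [0.0, 0.0, 0.0, 1.0]] [[590.0, 0.0, 325.0], [0.0, 590.0, 237.2], [0.0, 0.0, 1.0]] [-0.10816281  0.          0.          0.          0.        ]
side [[0.664, -0.592, 0.457, -0.202], [-0.748, -0.511, 0.424, -0.652], [-0.018, -0.623, -0.782, 1.251], [0.0, 0.0, 0.0, 1.0]] [[581.6, 0.0, 318.5], [0.0, 581.6, 237.6], [0.0, 0.0, 1.0]] [0.05662712 0.         0.         0.         0.        ]
wrist [[0.273, 0.919, 0.286, 0.082], [0.962, -0.26, -0.082, 0.599], [-0.002, 0.297, -0.955, 0.384], [0.0, 0.0, 0.0, 1.0]] [[356.3, 0.0, 320.2], [0.0, 356.3, 244.7], [0.0, 0.0, 1.0]] [0.01660853 0.         0.         0.         0.        ]
0.15 [-4.31814438e-01 -3.11141724e+00  2.18493805e-03] [ 0.09379568 -0.33999445  0.33998699]
```

View pics/scene0.png

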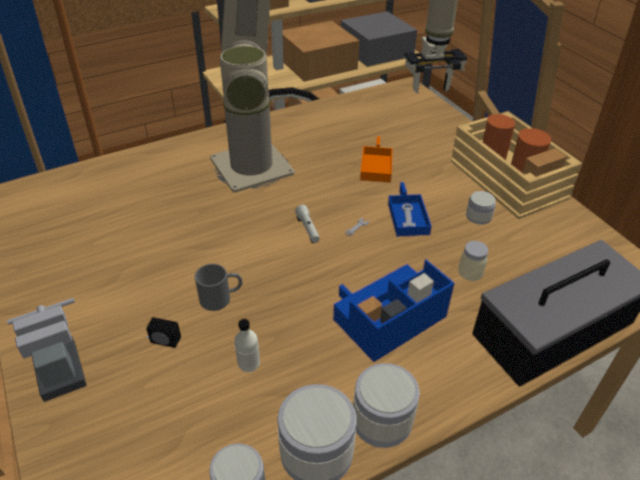

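View pics/side0.png

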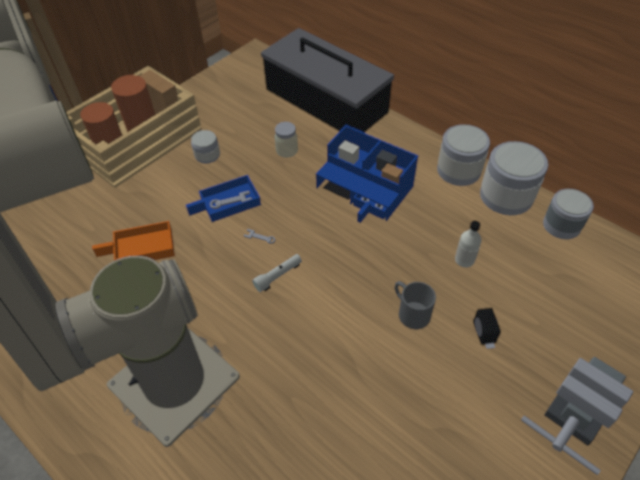

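The side view shows the loose tray at about (225,200) with its fin at (196,208). The organiser is at (367,172), with the stored tray's fin at (364,208) and the left bay empty. I'll enlarge these regions for corner picking.

```bash
cat > h.py <<'E'
import cv2,numpy as np
from cell import robot, grab_frame, calibration
def ray(n,px,c=None):
    c=c or calibration(n)
    p=cv2.undistortPoints(np.array([[px]],float),np.array(c["intrinsics"]),np.array(c["dist_coeffs"]))[0,0]
    T=np.array(c["T"]); return T[:3,3],T[:3,:3]@np.array([p[0],p[1],1])
def onz(n,px,z,c=None):
    o,d=ray(n,px,c); return o+d*(z-o[2])/d[2]
def proj(n,P,c=None):
    c=c or calibration(n); Ti=np.linalg.inv(np.array(c["T"]))
    return cv2.projectPoints(np.array(P,float).reshape(-1,3),cv2.Rodrigues(Ti[:3,:3])[0],Ti[:3,3],np.array(c["intrinsics"]),np.array(c["dist_coeffs"]))[0][:,0]
E
python3 - <<'E'
from h import *
s=cv2.imread("pics/side0.png"); q=cv2.imread("pics/scene0.png")
a=cv2.resize(s[160:235,180:280],(400,300),interpolation=cv2.INTER_CUBIC)  # x4
b=cv2.resize(s[120:220,305:425],(480,400),interpolation=cv2.INTER_CUBIC)
cv=np.zeros((400,880,3),np.uint8)
cv[:300,:400]=a; cv[:,400:]=b
cv2.imwrite("pics/crop1.png",cv[:, :].copy()[:, :880][:, 80-80:800+0] if False else cv2.resize(cv,(800,364)))
hsv=cv2.cvtColor(s,cv2.COLOR_BGR2HSV); m=cv2.inRange(hsv,(105,120,40),(130,255,255))
for c in cv2.findContours(m,0,2)[0]:
    if cv2.contourArea(c)>300: print(cv2.boundingRect(c),cv2.approxPolyDP(c,2,True)[:,0].tolist())
hsv=cv2.cvtColor(q,cv2.COLOR_BGR2HSV); m=cv2.inRange(hsv,(105,120,40),(130,255,255))
for c in cv2.findContours(m,0,2)[0]:
    if cv2.contourArea(c)>300: print('scene',cv2.boundingRect(c),cv2.approxPolyDP(c,2,True)[:,0].tolist())
E
```

```text
(187, 176, 72, 45) [[258, 196], [245, 176], [201, 191], [202, 198], [187, 206], [190, 213], [205, 208], [213, 220], [258, 204]]
(317, 124, 100, 97) [[345, 124], [328, 145], [328, 161], [317, 173], [317, 184], [327, 178], [349, 190], [351, 201], [361, 208], [359, 220], [368, 211], [387, 217], [412, 184], [416, 156]]
scene (334, 260, 120, 101) [[426, 260], [424, 269], [419, 273], [406, 265], [353, 294], [340, 286], [342, 299], [335, 304], [334, 318], [373, 360], [445, 315], [453, 283]]
scene (389, 183, 42, 52) [[401, 183], [401, 194], [389, 197], [397, 234], [428, 233], [430, 225], [420, 196], [406, 195]]
scene (0, 64, 37, 118) [[0, 64], [0, 181], [34, 172], [36, 169]]
scene (489, 0, 58, 124) [[498, 0], [492, 54], [496, 59], [492, 60], [489, 93], [500, 110], [504, 107], [514, 110], [529, 123], [538, 57], [541, 53], [539, 46], [542, 45], [541, 38], [546, 18], [528, 0]]
scene (0, 0, 78, 169) [[1, 0], [0, 32], [46, 168], [77, 160], [67, 126], [64, 124], [31, 0]]
```

View pics/crop1.png

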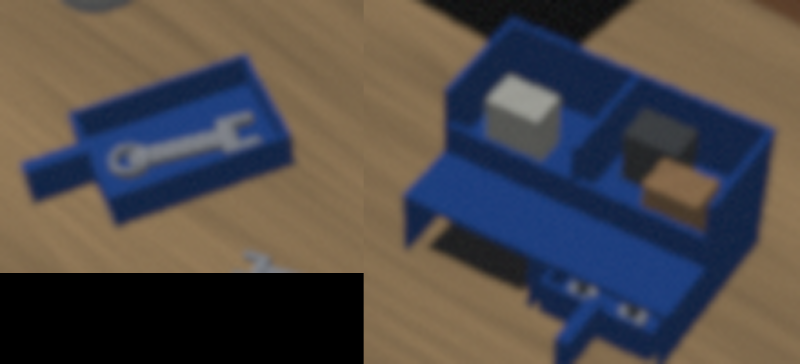

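The crop shows the tray rim corners at side pixels of about (201,191), (245,176), (258,197) and (209,211), with the fin tip at (187,205). The organiser's roof front edge runs from about (317,174) to (388,207). The left bay is empty with a dark mat, and the stored tray is in the right bay.

```bash
python3 - <<'E'
from h import *
r=lambda px,z:print(px,z,np.round(onz("side",px,z),3))
for p in [(201,191),(245,176),(258.5,196.5),(209,211.5)]: r(p,.035)
r((187.5,205.5),.045); r((190,214),.008)
print('org')
for p in [(317,174),(388.5,207.5)]: r(p,.06)
r((317.2,188),0); r((345,124),.125); r((416,156),.125)
print('torch'); r((259,281),.02); r((300,260),.02)
print('mug'); r((417,318),.0);print('jar'); r((287,152),0);print('tin/jar2'); r((206,156),0)
s=lambda px,z:print('scene',px,np.round(onz("scene",px,z),3))
s((453,270),.125);s((373,344),.125)
E
```

```text
(201, 191) 0.035 [0.417 0.377 0.035]
(245, 176) 0.035 [0.541 0.325 0.035]
(258.5, 196.5) 0.035 [0.509 0.237 0.035]
(209, 211.5) 0.035 [0.379 0.301 0.035]
(187.5, 205.5) 0.045 [0.35  0.355 0.045]
(190, 214) 0.008 [0.351 0.356 0.008]
org
(317, 174) 0.06 [0.666 0.153 0.06 ]
(388.5, 207.5) 0.06 [ 0.697 -0.08   0.06 ]
(317.2, 188) 0 [0.667 0.155 0.   ]
(345, 124) 0.125 [0.824 0.183 0.125]
(416, 156) 0.125 [ 0.849 -0.053  0.125]
torch
(259, 281) 0.02 [0.312 0.038 0.02 ]
(300, 260) 0.02 [0.429 0.004 0.02 ]
mug
(417, 318) 0.0 [ 0.498 -0.324  0.   ]
jar
(287, 152) 0 [0.72  0.329 0.   ]
tin/jar2
(206, 156) 0 [0.543 0.507 0.   ]
scene (453, 270) [0.794 0.201 0.125]
scene (373, 344) [ 0.894 -0.088  0.125]
```

```bash
cat >> h.py <<'E'
from scipy.spatial.transform import Rotation as Ro
def rv(yaw): return (Ro.from_euler('z',yaw)*Ro.from_rotvec([0,np.pi,0])).as_rotvec()
def shot(n,name):
    import pickle
    c=calibration(n); f=grab_frame(n); cv2.imwrite(f"pics/{name}.png",f[:,:,::-1]); pickle.dump(c,open(f"pics/{name}.pkl","wb")); return f
E
python3 - <<'E'
from h import *
print(robot.ik([.644,.09,.03],rv(.13)),robot.ik([.369,.348,.03],rv(-.41)),np.round(onz("side",(260,237),0),3))
robot.move_ptp([.47,.08,.27],rv(.13)); robot.wait(.3); shot("wrist","w_org"); print(robot.observe()["t"])
robot.move_ptp([.369,.348,.18],rv(-.41)); robot.wait(.3); shot("wrist","w_tray"); print(robot.observe()["t"],robot.observe()["tool_pos"])
E
```

```text
[ 6.00327478e-02  4.34942414e-01  1.50956105e+00 -4.44089210e-16
  1.19708919e+00 -1.64076358e+00] [ 6.55001820e-01  8.35206701e-02  1.92940325e+00 -4.44089210e-16
  1.12866873e+00 -5.05794507e-01] [0.425 0.151 0.   ]
2.6
4.1 [0.369517   0.34759104 0.18021348]
```

View pics/w_org.png

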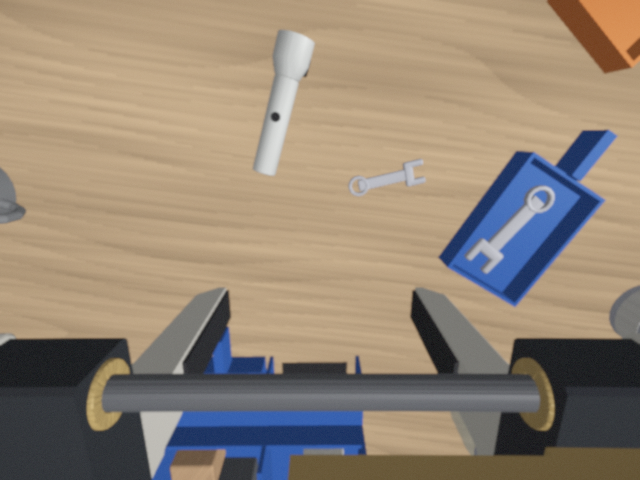

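View pics/w_tray.png

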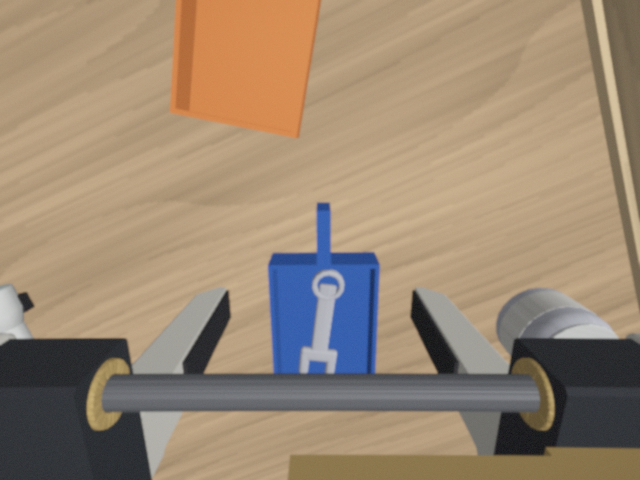

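The first wrist picture shows the centre wall's front at about (272,358), the left wall's front at (358,358), the small spanner at (387,177) and the torch at (283,100). The second shows the fin tip at (323,204) and the tray's front corners at (270,256) and (378,254), almost aligned with the tool.

```bash
python3 - <<'E'
from h import *
import pickle
c=pickle.load(open("pics/w_tray.pkl","rb")); L=lambda t,p,z,c:print(t,p,np.round(onz("wrist",p,z,c),4))
f=cv2.imread("pics/w_tray.png"); m=cv2.inRange(cv2.cvtColor(f,cv2.COLOR_BGR2HSV),(105,120,60),(130,255,255))
for v in (208,220,232,244): 
    u=np.flatnonzero(m[v,290:360])+290; L('fin',((u[0]+u[-1])/2,v),.045,c); print(u[0],u[-1])
L('tip',(323,204),.045,c)
for p in [(270,255.5),(378,253.5)]: L('front',p,.035,c)
c=pickle.load(open("pics/w_org.pkl","rb"))
for p in [(274,357),(358,357)]:
  for z in (0,.055): L('wall',p,z,c)
m=cv2.cvtColor(cv2.imread("pics/w_org.png")[325:380,190:400],cv2.COLOR_BGR2BGRA)
cv2.imwrite("pics/c2.png",cv2.resize(m,(800,210),interpolation=cv2.INTER_CUBIC))
# predictions from side estimate
a=.131;F=np.array([.6815,.0365]);X=np.array([np.cos(a),np.sin(a)]);Y=np.array([-X[1],X[0]])
for y in (.1195,.115,.0,-.1195): 
  for z in (0,.06): print(y,z,np.round(proj("wrist",[*(F+Y*y),z],c),1))
E
```

```text
fin (np.float64(323.0), 208) [0.3467 0.3586 0.045 ]
318 328
fin (np.float64(323.5), 220) [0.3561 0.355  0.045 ]
318 329
fin (np.float64(323.5), 232) [0.3655 0.3509 0.045 ]
318 329
fin (np.float64(323.5), 244) [0.3752 0.3467 0.045 ]
318 329
tip (323, 204) [0.3437 0.3599 0.045 ]
front (270, 255.5) [0.3689 0.2981 0.035 ]
front (378, 253.5) [0.4053 0.386  0.035 ]
wall (274, 357) [0.6851 0.0436 0.    ]
wall (274, 357) [0.6462 0.0468 0.055 ]
wall (358, 357) [0.6702 0.1579 0.    ]
wall (358, 357) [0.6332 0.1462 0.055 ]
0.1195 0 [[356.4 354.1]]
0.1195 0.06 [[361.2 383.5]]
0.115 0 [[353.1 354.1]]
0.115 0.06 [[357.5 383.5]]
0.0 0 [[269.  354.2]]
0.0 0.06 [[262.2 383.6]]
-0.1195 0 [[181.4 354.5]]
-0.1195 0.06 [[162.7 384.1]]
```

View pics/c2.png

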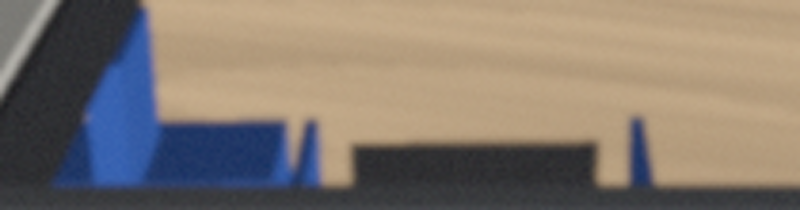

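```bash
cat > g.py <<'E'
from h import *
import pickle
c=pickle.load(open("pics/w_org.pkl","rb"))
w=[onz("wrist",p,0,c)[:2] for p in [(271.9,357),(357.1,356)]]
bc=onz("wrist",(314.5,356.4),0,c)[:2]; d=w[1]-w[0]
yaw=np.arctan2(-d[0],d[1])
side=np.array([.6738,.0945])
E
python3 - <<'E'
from g import *
print('bay front',bc,'yaw',yaw,'width',np.linalg.norm(d),'mat',onz("wrist",(314.7,362.8),0,c))
r=rv(-.397)
robot.move_ptp([.362,.3522,.10],r); robot.servo_line([.362,.3522,.030],.08)
robot.move_gripper(.0,15); robot.wait(.2)
o=robot.observe(); print(o["t"],o["tool_pos"],o["width"],o["gripper_force"],o["wrist_force"])
shot("side","grip"); shot("wrist","wgrip")
E
```

```text
bay front [0.67698556 0.09861402] yaw 0.1435135164672007 width 0.11686284741569385 mat [0.68708378 0.10016891 0.        ]
6.9667 [0.36203366 0.35225003 0.03002691] 0.011917584203389902 14.9993996322155 [ 0.35476254  1.33595114 -0.50062579]
```

```bash
cat > t.py <<'E'
from h import *
yaw=.138; B=np.array([.676,.097]); X=np.array([np.cos(yaw),np.sin(yaw)]); Y=np.array([-X[1],X[0]])
def grip(ins,lat=0): # ins: tray origin relative to flush (0), along bay
    return [*(B+X*(ins-.030)+Y*lat),.030]
def st():
    o=robot.observe(); print(round(o["t"],2),np.round(o["tool_pos"],4),round(o["width"],4),np.round(o["wrist_force"],2),np.round(o["torque"],2))
E
python3 - <<'E'
from t import *
w=np.array([.56,.29])-.105*X
robot.servo_line([*w,.030],.06,rotation=rv(yaw)); st()
robot.servo_line(grip(-.19),.08); st()
robot.wait(.3); shot("side","pre"); s=cv2.imread("pics/pre.png")[110:235,220:420]
cv2.imwrite("pics/pre_c.png",cv2.resize(s,(800,500),interpolation=cv2.INTER_CUBIC))
E
```

```text
9.24 [0.456  0.2755 0.03  ] 0.0119 [ 0.05 -0.57  0.61] [-0.09  0.03  0.03]
12.0 [0.4581 0.0669 0.03  ] 0.0117 [ 0.43  1.23 -0.19] [0.11 0.04 0.07]
```

View pics/pre_c.png

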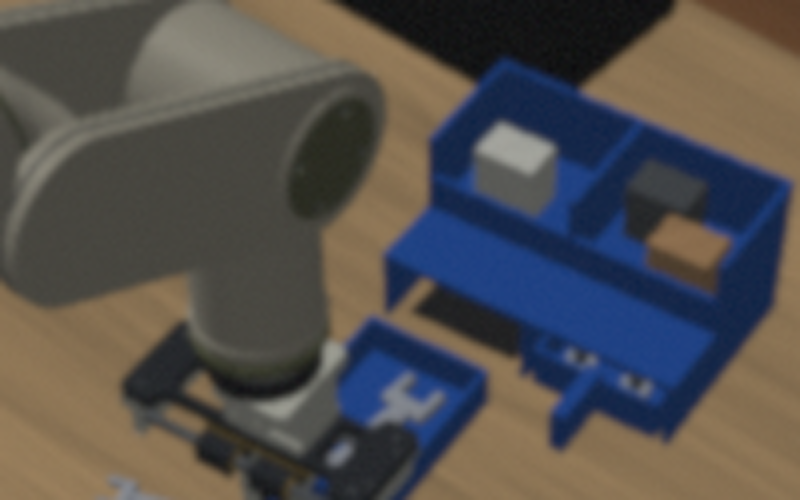

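The tray's back corners are at side pixels (313.2,190) and (341.7,203.7), the left wall's foot at (316.8,187.5) and the divider's foot at (351.2,203).

```bash
python3 - <<'E'
from t import *
def L(t,p,z):
    q=onz("side",p,z)[:2]-B; print(t,'along %.4f lat %.4f'%(q@X,q@Y))
L('bl',(313.2,190),.035);L('br',(341.7,203.7),.035)
L('lw roof',(316.8,173.5),.06);L('lwfoot',(317,187.5),0);L('divfoot',(351.2,203.2),0)
E
```

```text
bl along -0.0411 lat 0.0449
br along -0.0414 lat -0.0517
lw roof along -0.0010 lat 0.0587
lwfoot along 0.0002 lat 0.0602
divfoot along 0.0018 lat -0.0573
```

```bash
python3 - <<'E'
from t import *
robot.servo_line(grip(-.155,.002),.08,rotation=rv(yaw)); st()
for a in (-.125,-.09,-.05,-.015,.001):
    robot.servo_line(grip(a,.002),.07); st()
    if np.linalg.norm(robot.observe()["wrist_force"])>12: print('stop');break
robot.wait(.3); shot("side","in"); s=cv2.imread("pics/in.png")[110:235,220:420]
cv2.imwrite("pics/in_c.png",cv2.resize(s,(800,500),interpolation=cv2.INTER_CUBIC)); st()
E
```

```text
12.94 [0.4925 0.0735 0.03  ] 0.0116 [ 1.26 -0.19  0.09] [ 0.05 -0.25 -0.01]
13.52 [0.522  0.0776 0.03  ] 0.0117 [ 1.17 -0.11  0.01] [0.08 0.01 0.01]
14.17 [0.5567 0.0825 0.03  ] 0.012 [ 0.29 -0.12 -0.93] [ 0.07 -0.1  -0.04]
14.89 [0.5966 0.088  0.03  ] 0.0116 [0.44 0.78 0.31] [ 0.04 -0.02  0.  ]
15.54 [0.6311 0.0928 0.03  ] 0.012 [ 1.36 -0.19  0.22] [ 0.04 -0.1   0.04]
15.92 [0.6461 0.0951 0.0299] 0.0121 [-4.11  1.    3.86] [ 0.04  0.86 -0.  ]
16.27 [0.6461 0.0951 0.0299] 0.0118 [-4.88 -0.82  4.26] [-0.02  1.   -0.03]
```

View pics/in_c.png

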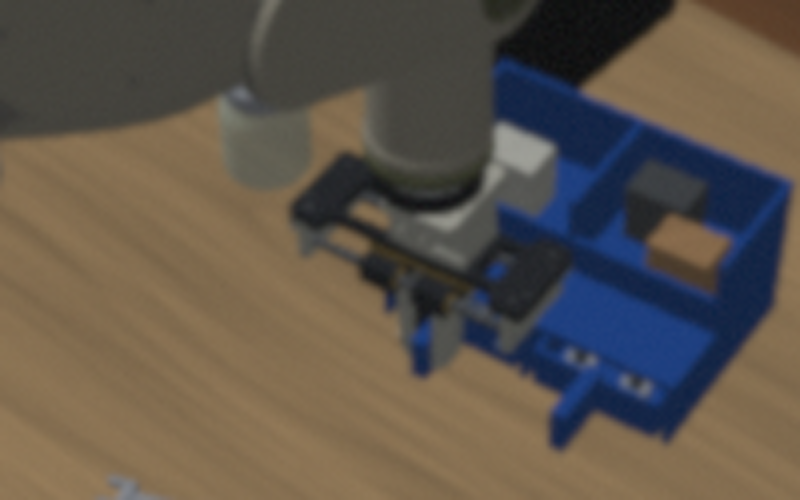

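The tray is in, and the small reaction force says it is touching the back wall. I'll ease back 3 mm, release, lift clear and check.

```bash
python3 - <<'E'
from t import *
robot.servo_line(grip(-.002,.002),.03); st()
robot.move_gripper(.04); robot.wait(.2); st()
p=robot.observe()["tool_pos"]
robot.servo_line([p[0],p[1],.2],.12)
robot.move_ptp([.42,.25,.3],rv(yaw)); robot.wait(.4); st()
shot("side","end"); s=cv2.imread("pics/end.png")[110:235,220:420]
cv2.imwrite("pics/end_c.png",cv2.resize(s,(800,500),interpolation=cv2.INTER_CUBIC))
E
```

```text
16.52 [0.6438 0.0945 0.0299] 0.0122 [-2.1  -0.1   1.09] [0.06 0.39 0.  ]
17.38 [0.644  0.0946 0.03  ] 0.04 [ 0.32 -0.32  0.34] [ 0.08 -0.01 -0.01]
20.47 [0.4203 0.2497 0.2997] 0.0401 [ 0.14  0.24 -0.43] [0.02 0.01 0.  ]
```

View pics/end_c.png

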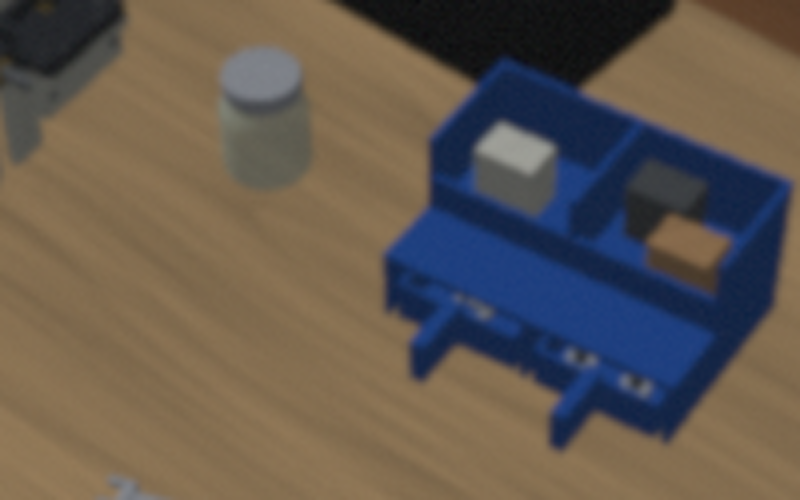

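The tray is home with the spanner in it. The fin tips are at side pixels (323.2,196.2) and, for the stored tray, (358.2,212), so I'll compare them before handing in.

```bash
python3 - <<'E'
from t import *
q=[(onz("side",p,.045)[:2]-B) for p in [(323.2,196.2),(358.2,212)]]
v=[(a@X,a@Y) for a in q]; print(np.round(v,4))
if abs(v[0][0]-v[1][0])<.007 and abs(v[0][0]+.051)<.009: print(robot.close_job())
E
```

```text
[[-0.0533  0.0024]
 [-0.0505 -0.1108]]
the job is handed in; nothing more can be done
None
```

The blue tray is in the empty lower-left bay and handed in. By camera it sits about 2 mm proud of flush and 2 mm off centre, with the spanner still in it. It took about 21 s, and I haven't seen a verdict.

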